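# Seat a row of tube stoppers with one stroke of the fingertips

### The job

Run the fingertips along the row of five stoppers on the long tube block, starting at the end with the tab, so that each stopper is pressed fully home in turn, one after the other down to the plain end. Use a light touch: do not pick anything up, and do not shove or tip the block. Leave the short block with its three stoppers and everything else on the bench alone.

Things in the scene. Friction and masses are not known exactly. Their poses are not given: they have to be found in the camera images.
- long_block: The block to work on: loose aluminium tube block on rubber feet, 46 mm wide (own x), 212 long (own y), top face 45 above the worktop, 0.9 kg. Origin: centre of its underside; z up. FIVE identical grey stoppers stand in a row along it at own x = 0, own y = +80, +40, 0, -40, -80 mm, numbered 1 to 5 in that order. Own y points to world +y within 0.3 rad.
- tab (a point): Middle of the top of the long block's tab: a flat tongue 30 mm wide that sticks out 24 mm from its +y end, low down (top 15 mm above the worktop), with a dark round spot. It marks the end where stopper 1 stands; the other end is plain. This point is 119 mm from the block's origin along own y.
- short_block: Not to be touched: the same kind of loose block but only 132 long with THREE stoppers at own y = +40, 0, -40, 0.6 kg, also with a tab. Origin: centre of its underside. The two blocks stand side by side on the worktop, either one left or right.
- dropper: Bystander: brown dropper bottle, 33 dia, 102 high, loose, origin centre of underside.
- specimen_cup: Bystander: specimen cup with screw lid, 57 dia, 61 high, loose, origin centre of underside.
- petri_dish: Bystander: round petri dish, 63 dia, 14 high, loose, origin centre of underside.
- forceps: Bystander: steel forceps lying flat, 18x126x9, long along own y, loose, origin centre of underside.
- stopper_1 (a joint): How far stopper 1 of the long block is pushed down (m): 0 = highest, 0.006 = fully home. It moves straight down only, against a steady friction of about 2 N, does not spring back and cannot be pulled out. Starts at 0 to 0.0012.
- stopper_1_top (a point): Centre of the top of stopper 1's head (moves down with it). Head: disc 29 mm dia, 2 thick, then a cone sloping 30 degrees up to a nearly flat top of 9 mm dia, 8 mm high in all. Fully home the head's top is 53.5 mm above the worktop, at its highest 59.5 mm. Slid against from the side at about the home height, the cone gives way downwards.
- stopper_2 (a joint): How far stopper 2 of the long block is pushed down (m): 0 = highest, 0.006 = fully home. Like stopper 1.
- stopper_2_top (a point): Centre of the top of stopper 2's head (moves down with it). Same shape and heights as stopper 1.
- stopper_3 (a joint): How far stopper 3 of the long block is pushed down (m): 0 = highest, 0.006 = fully home. Like stopper 1.
- stopper_3_top (a point): Centre of the top of stopper 3's head (moves down with it). Same shape and heights as stopper 1.
- stopper_4 (a joint): How far stopper 4 of the long block is pushed down (m): 0 = highest, 0.006 = fully home. Like stopper 1.
- stopper_4_top (a point): Centre of the top of stopper 4's head (moves down with it). Same shape and heights as stopper 1.
- stopper_5 (a joint): How far stopper 5 of the long block is pushed down (m): 0 = highest, 0.006 = fully home. Like stopper 1.
- stopper_5_top (a point): Centre of the top of stopper 5's head (moves down with it). Same shape and heights as stopper 1.
- spare_1 (a joint): The same for stopper 1 of the short block (start 0 to 0.0012); to be left as it is.
- spare_2 (a joint): The same for stopper 2 of the short block (start 0 to 0.0012); to be left as it is.
- spare_3 (a joint): The same for stopper 3 of the short block (start 0 to 0.0012); to be left as it is.

How it is judged (in metres and radians):
On the way, in this order (a step that is already met when the one before it is completed fails the run):
1. stopper 1 is pressed home (within 1.5 mm), before the later ones (value of joint stopper_1 above 0.0045 m), for 0.1 s.
2. stopper 2 is pressed home (within 1.5 mm), before the later ones (value of joint stopper_2 above 0.0045 m), for 0.1 s.
3. stopper 3 is pressed home (within 1.5 mm), before the later ones (value of joint stopper_3 above 0.0045 m), for 0.1 s.
4. stopper 4 is pressed home (within 1.5 mm), before the later ones (value of joint stopper_4 above 0.0045 m), for 0.1 s.
5. stopper 5 is pressed home (within 1.5 mm), before the later ones (value of joint stopper_5 above 0.0045 m), for 0.1 s.
At the end, for the whole second after the job is handed in: All five stoppers of the long block are home to within 1.5 mm, pressed in order from the tab end; the long block stands flat, at rest and within 25 mm of where it was; the short block (20 mm, its stoppers not pushed past 3 mm) and the bystanders (25 mm) are where they were (value of joint each of stopper_1, stopper_2, stopper_3, stopper_4, stopper_5 above 0.0045 m and value of joint each of spare_1, spare_2, spare_3 below 0.003 m and distance of each of long_block, dropper, specimen_cup, petri_dish, forceps from where it was at the start of the episode below 0.025 m and height (world z) of long_block below 0.005 m and angle between long_block's own z axis and vertical below 0.05 rad and linear speed of long_block below 0.01 m/s and distance of short_block from where it was at the start of the episode below 0.02 m); the robot touches nothing.
It fails at once if the long block is shoved more than 25 mm, lifted or tipped (distance of long_block from where it was at the start of the episode above 0.025 m or height (world z) of long_block above 0.012 m or angle between long_block's own z axis and vertical above 0.15 rad).
It fails at once if the fingers press on the long block with more than 40 N (contact force between the fingers and long_block above 40 N).
It fails at once if the short block is moved more than 20 mm or one of its stoppers is pushed past 3 mm (distance of short_block from where it was at the start of the episode above 0.02 m or value of joint any of spare_1, spare_2, spare_3 above 0.003 m).
It fails at once if the dropper bottle, specimen cup, petri dish or forceps is moved more than 25 mm (distance of any of dropper, specimen_cup, petri_dish, forceps from where it was at the start of the episode above 0.025 m).
It also fails if it takes over 42 s, if anything falls off the work surface, if the arm or the gripper's body presses on something with over 40 N, if the wrist force passes 120 N, or if a joint passes its speed limit or range.

### The arm

A 6-joint arm with a two-finger parallel gripper is mounted at the origin on a cart in front of the work surface, level with it; the furniture and walls round the work are solid. World frame = base frame: x ahead of the robot, y to its left, z up, the work surface at z = 0. Lengths are in m, angles in degrees, forces in N, time in s.
With the tool pointing down it reaches from about 0.225 to 0.725 m from the base axis. Payload 3.1 kg.
Tool frame: the origin (TCP) lies at the very end of the fingers, on their centre line; the grasp point (between the pads) lies 19 mm behind it; z points along the fingers, y is the line along which they close (so a half turn about z gives the same grasp; the last joint's range is limited). The gripper opens to 85 mm and grips with 20 to 120 N. Pads are 22 mm wide; open, the fingers measure 114 mm over their backs; the gripper's body (76 mm by 85 mm) begins 54 mm behind the grasp point. The pads swing forward as they close: fully open they stand 13 mm farther back than shut.
Start: joints at [69.855, 2.75, 5.684, 92.934, 0, 82.678], TCP at [0.117, 0.512, 0.211] pointing down, gripper open.
Joint ranges: [-166.93, 166.93], [-56.73, 111.36], [-69.38, 81.34], [-121.58, 131.49], [-85.45, 84.26], [-180, 180]. Speed limits (degrees/s): [159.86, 159.86, 180, 180, 180, 180].

### API

Orientations are given as a 3x3 rotation matrix whose columns are the frame's x, y, z axes.
In Python, from cell import status, cams, robot gives the robot as it stands.
- The arm moves only by the tool move_arm, never from a script. Its argument "increments" is a list that holds one entry, the list of rows, each a list of 7 numbers: the shift along the tool's x, y, z as a fraction of full scale, then the turn, a rotation vector about the tool's x, y, z as a fraction of full scale, then the opening in per cent of the stroke, from 0 (shut) to 100 (fully open). A call has 1 to 20 rows; each row is the pose to reach, as a shift and turn from the pose commanded when the call began, along the tool's axes at that moment, turning the shorter way round; what a row does not reach only later rows make up. Full scale, the value 1, is 400 mm for a shift and 180 degrees for a turn. A row lasts 1/10 s, in which the tool goes at most 50 mm and 8.59 degrees, less where a joint would pass 70% of its speed; a pose out of reach is approached as far as the arm can. A call with a number of a shift or a turn outside -1 to 1 is refused whole. A call with a gripper value outside its range is refused whole. The fingers move at their own pace and stop on an object; "force" is the grip in N (left out, the last holds). Time passes only in rows, so rows that repeat a pose let the fingers close. It gives the time, the measured TCP pose, the force, the opening and the grip force at its end, in the units of the state.
- status.get_state(): the state, without advancing time (a new reading comes with each control period).
- cams.read_camera(name): name is "scene" or "top" or "wrist"; returns the picture (400x640x3 uint8, red, green, blue); there is no depth.
- cams.calibration(name): a dict with "vertical_fov" (degrees; the focal length in pixels is half the picture's height over the tangent of half this angle, whatever the lens; pixels are square), "cx", "cy" (the principal point, pixels), "k1" (the pictures are not rectified: a ray, as slopes to the right and down, at radius r is drawn at 1 + k1 r^2 times it, then the intrinsics apply), "rvec" (rotation vector, rad) and "tvec" (3), from world to camera coordinates, as OpenCV has them; the wrist camera has in their place "mount" (4x4, takes a point from camera to tool coordinates, whose origin is the TCP and whose axes are the flange's). Camera axes: x right, y down, z forward; pixel columns grow to the right and rows downward; lengths in m; the calibration is good to about 2 mm. A picture is of the moment at which its call begins: read the wrist's pose just before it. calibration takes no time and is no camera call.
- robot.sign_off(): hands the job in; it is judged then, once.
The state is a dict: "time_s": time; "joints": joint angles; "joint_vel": joint speeds; "effort": joint torques, N m; "tcp_pos": TCP position; "orientation": TCP orientation; "force": force on the tool from outside, world axes, zero at the start; "torque": the same for the moment, N m; "gripper_width": finger opening in m; "grip_force": force on a finger pad.
Only numpy, scipy, OpenCV 4.12 (cv2) and the standard library are available. Lean on these libraries where they do the work, as an engineer would, in place of code of your own. Each camera call takes 0.05 s, during which the arm holds its last target. There are 200 camera calls.

## Working session

There is one attempt and no reset: what is moved stays moved. The work goes in short steps, Python scripts to look and compute and a tool call to move; the robot and the scene stay as the last step left them, time stands still between calls to the robot, and variables do not carry over. Pictures are saved under pics/ and viewed, at most 12 in all, crops included, and the job is handed in when it is done.

Besides the shell and the picture viewer there is one more tool, called after ">>>" in YAML: its name, and indented under it one key for each argument. move_arm: Moves the arm, as the interface text tells. Shift numbers are shares of 400 mm and turn numbers shares of 180 degrees, none past 1 either way. Its arguments: {"type":"object","properties":{"increments":{"type":"array"},"force":{"type":"number"}},"required":["increments"]}

```bash
ls; mkdir -p pics
cat > h.py <<'E'
import numpy as np, cv2
from cell import status, cams, robot
def K(c):
    f=200/np.tan(np.radians(c["vertical_fov"])/2); return f
def ray(name,u,v,st=None):
    c=cams.calibration(name); f=K(c)
    xd,yd=(u-c["cx"])/f,(v-c["cy"])/f
    x,y=xd,yd
    for _ in range(30):
        s=1+c["k1"]*(x*x+y*y); x,y=xd/s,yd/s
    d=np.array([x,y,1.])
    if "rvec" in c:
        R=cv2.Rodrigues(np.array(c["rvec"],float))[0]; t=np.array(c["tvec"],float).ravel()
        return -R.T@t, R.T@d
    M=np.array(c["mount"]); st=st or status.get_state()
    Rt=np.array(st["orientation"]); p=np.array(st["tcp_pos"])
    return Rt@M[:3,3]+p, Rt@M[:3,:3]@d
def onz(name,u,v,z,st=None):
    o,d=ray(name,u,v,st); return o+d*(z-o[2])/d[2]
E
python3 - <<'E'
from h import *
s=status.get_state(); print(s)
for n in("top","scene"): cv2.imwrite(f"pics/{n}0.png",cams.read_camera(n)[:,:,::-1])
E
```

```text
pics
{'time_s': 0.0, 'joints': array([6.98555515e+01, 2.79443438e+00, 5.59029901e+00, 9.29336656e+01,
       2.03810426e-03, 8.26777381e+01]), 'joint_vel': array([-0.00218901, -0.01853762, -0.01021662, -0.00282714,  0.02023253,
        0.10339767]), 'effort': array([ 1.69423529e-03, -3.38776910e+01,  3.20017290e+01,  2.01755151e-02,
       -3.22915071e-05,  5.19200597e-06]), 'tcp_pos': array([0.11627872, 0.51127663, 0.20939174]), 'orientation': array([[-9.75063334e-01,  2.21925103e-01, -8.61675908e-04],
       [ 2.21926513e-01,  9.75060808e-01, -2.24570263e-03],
       [ 3.41808619e-04, -2.38093102e-03, -9.99997107e-01]]), 'force': array([-0.02308015,  0.33265104, -0.63069392]), 'torque': array([ 0.02042002, -0.03747182,  0.01215065]), 'grip_force': 0.0, 'gripper_width': 0.08568826498605912}
```

View pics/top0.png

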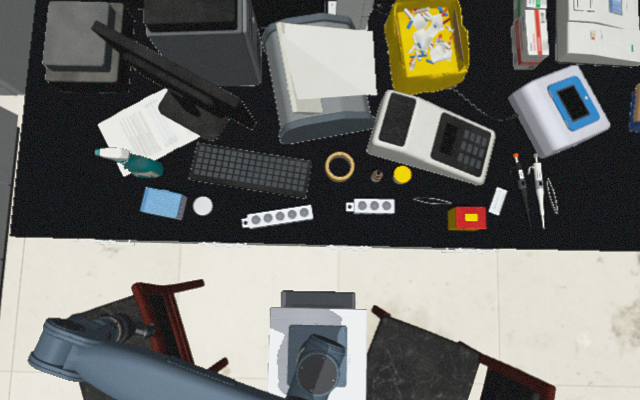

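View pics/scene0.png

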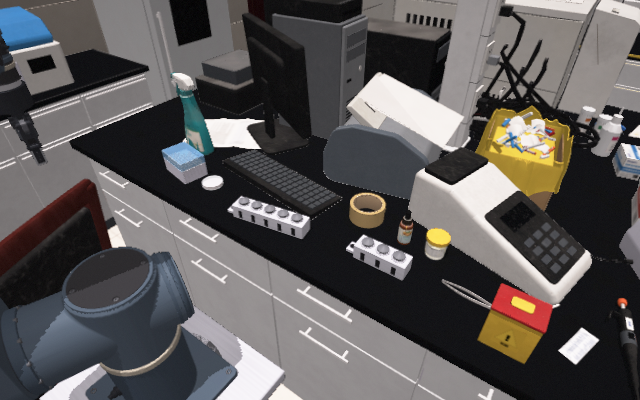

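The top view shows the long block at about (278,217), with its tab at the left (245,224), and the short block at (371,206) with its tab also at the left. The scene view agrees: five-stopper block at (270,215), three-stopper block at (380,256).

Run:
```python
from h import *
im=cv2.imread("pics/top0.png")
c=im[195:240,232:325]; cv2.imwrite("pics/crop.png",cv2.resize(c,None,fx=8,fy=8,interpolation=cv2.INTER_CUBIC))
g=cv2.cvtColor(im,cv2.COLOR_BGR2GRAY)
m=(g>120).astype(np.uint8); m[:195]=0;m[236:]=0;m[:,:232]=0;m[:,325:]=0
cs=cv2.findContours(m,cv2.RETR_EXTERNAL,cv2.CHAIN_APPROX_NONE)[0]
b=max(cs,key=cv2.contourArea); r=cv2.minAreaRect(b); print(r)
for u,v in cv2.boxPoints(r): print(u,v,onz("top",u,v,.045))
for u,v in [(257,221),(306,213),(245,224)]: print(onz("top",u,v,.05))
for n in("top","scene","wrist"): print(cams.calibration(n))
```

```text
((276.5953674316406, 216.8699493408203), (14.369403839111328, 71.16276550292969), 81.25383758544922)
240.33525 215.1792 [0.4464216  0.26426874 0.045     ]
310.6705 204.3584 [0.4876442  0.03422453 0.045     ]
312.85547 218.5607 [0.44087957 0.02587918 0.045     ]
242.52023 229.3815 [0.39992656 0.25504054 0.045     ]
[0.42808824 0.20812448 0.05      ]
[0.45813468 0.04871033 0.05      ]
[0.41733572 0.24694144 0.05      ]
{'vertical_fov': 43.97818613922314, 'cx': 316.0931394181036, 'cy': 199.54161684178865, 'k1': -0.013696136601234176, 'rvec': array([ 2.1735996 , -2.12303871,  0.1430929 ]), 'tvec': array([0.00491788, 0.50573369, 1.6081727 ])}
{'vertical_fov': 54.75743577918837, 'cx': 318.7007979577946, 'cy': 200.4119801639506, 'k1': -0.03418124667103518, 'rvec': array([ 2.02714119, -1.04300348,  0.51096139]), 'tvec': array([-0.27899017,  0.33179775,  0.68657999])}
{'vertical_fov': 64.83822165351135, 'cx': 323.7006645473263, 'cy': 200.00530161279568, 'k1': -0.04380675040508847, 'mount': array([[-5.42313257e-06, -9.50882092e-01, -3.09553303e-01,
         8.01014142e-02],
       [ 9.99999956e-01, -9.66513573e-05,  2.79373251e-04,
        -1.09254745e-04],
       [-2.95569768e-04, -3.09553288e-01,  9.50882051e-01,
        -1.63130131e-01],
       [ 0.00000000e+00,  0.00000000e+00,  0.00000000e+00,
         1.00000000e+00]])}
```

View pics/crop.png

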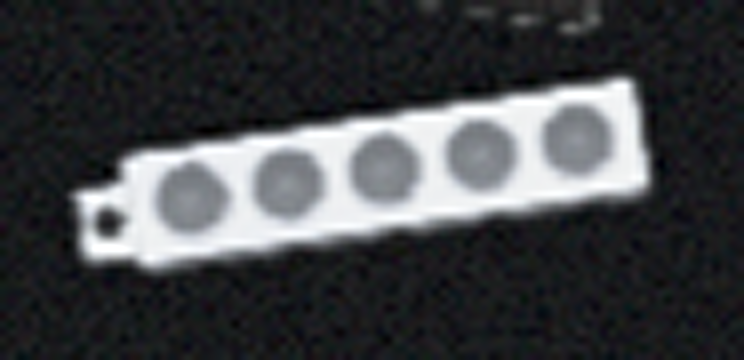

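>>> move_arm:
  increments:
    - [[-0.09, -0.07, 0, 0, 0, -0.012, 0], [-0.18, -0.14, 0, 0, 0, -0.024, 0], [-0.27, -0.21, 0, 0, 0, -0.036, 0], [-0.36, -0.28, 0, 0, 0, -0.048, 0], [-0.45, -0.34, 0, 0, 0, -0.06, 0], [-0.54, -0.41, 0, 0, 0, -0.072, 0], [-0.63, -0.48, 0, 0, 0, -0.084, 0], [-0.72, -0.54, 0, 0, 0, -0.096, 0], [-0.81, -0.61, 0, 0, 0, -0.108, 0], [-0.9, -0.68, 0, 0, 0, -0.12, 0], [-0.96, -0.72, 0, 0, 0, -0.126, 0], [-0.98, -0.733, 0, 0, 0, -0.126, 0], [-0.98, -0.733, 0, 0, 0, -0.126, 0], [-0.98, -0.733, 0, 0, 0, -0.126, 0], [-0.98, -0.733, 0, 0, 0, -0.126, 0], [-0.98, -0.733, 0, 0, 0, -0.126, 0]]
  force: 40

```text
time_s: 1.7
tcp_pos: [0.433, 0.1401, 0.2108]
orientation: [[-0.985, -0.173, 0.0], [-0.173, 0.985, 0.0], [-0.0, 0.0, -1.0]]
force: [0.3, -0.6, 0.7]
gripper_width: 0.0001
grip_force: 0.0
```

Run:
```python
from h import *
import pickle
s=status.get_state(); print(s["time_s"],s["tcp_pos"],s["orientation"],s["force"],s["gripper_width"])
im=cams.read_camera("wrist")[:,:,::-1]; cv2.imwrite("pics/w1.png",im); pickle.dump(s,open("s1.pkl","wb"))
```

```text
1.7 [0.43298916 0.14008615 0.21080026] [[-9.84880627e-01 -1.73234326e-01  1.37161520e-04]
 [-1.73234287e-01  9.84880609e-01  2.59185523e-04]
 [-1.79987551e-04  2.31505723e-04 -9.99999957e-01]] [ 0.28329195 -0.57485939  0.70152946] 7.898500690935528e-05
```

View pics/w1.png

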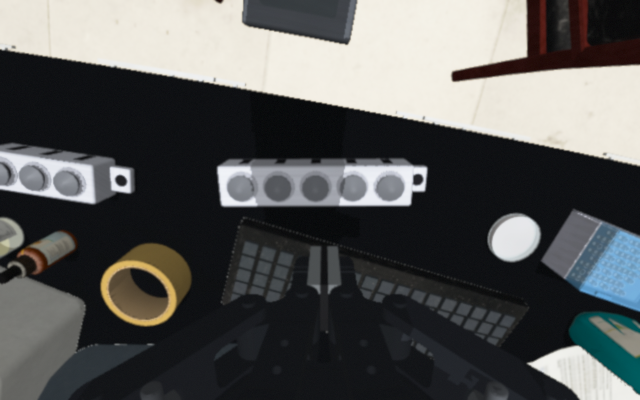

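The wrist view shows the long block with stoppers 1 to 5 at about (389,187) to (239,187), tab at (418,179), aligned with the picture rows.

Run:
```python
from h import *
import pickle
s=pickle.load(open("s1.pkl","rb"))
im=cv2.imread("pics/w1.png"); g=cv2.cvtColor(im,cv2.COLOR_BGR2GRAY)[150:215,205:435]
G=cv2.resize(g,None,fx=4,fy=4,interpolation=cv2.INTER_CUBIC)
c=cv2.HoughCircles(G,cv2.HOUGH_GRADIENT,1,100,param1=80,param2=12,minRadius=45,maxRadius=65)
R=np.array(s["orientation"]);P=[]
for x,y,r in sorted(c[0].tolist(),reverse=True):
    u,v=(x+.5)/4-.5+205,(y+.5)/4-.5+150
    p=onz("wrist",u,v,.053,s);P.append(p);print(round(u,1),round(v,1),r/4,p.round(4),(R.T@(p-s["tcp_pos"])).round(4))
```

```text
419.5 150.0 16.100000381469727 [0.387 0.232 0.053] [0.0294 0.0984 0.1578]
417.2 178.0 13.875 [0.416  0.2374 0.053 ] [-1.000e-04  9.870e-02  1.578e-01]
389.0 187.8 13.25 [0.4316 0.2105 0.053 ] [-0.0108  0.0695  0.1578]
385.8 150.2 14.975000381469727 [0.3934 0.1978 0.053 ] [0.029  0.0637 0.1578]
353.8 150.0 12.975000381469727 [0.3989 0.1655 0.053 ] [0.0292 0.0309 0.1578]
353.0 187.8 13.25 [0.4382 0.1728 0.053 ] [-0.0108  0.0313  0.1578]
315.0 185.2 15.824999809265137 [0.4425 0.1327 0.053 ] [-0.008  -0.0089  0.1578]
277.2 187.8 13.350000381469727 [0.4521 0.0938 0.053 ] [-0.0108 -0.0489  0.1578]
241.5 186.5 14.699999809265137 [0.4573 0.0562 0.053 ] [-0.0094 -0.0869  0.1578]
240.8 150.0 13.875 [0.4187 0.0517 0.053 ] [ 0.0294 -0.0846  0.1578]
206.0 195.2 13.225000381469727 [0.4736 0.0193 0.053 ] [-0.019  -0.126   0.1578]
```

>>> move_arm:
  increments:
    - [[-0.015, 0.08, 0.07, 0, 0, 0, 0], [-0.03, 0.1775, 0.16, 0, 0, 0, 0], [-0.03, 0.1775, 0.25, 0, 0, 0, 0], [-0.03, 0.1775, 0.32, 0, 0, 0, 0], [-0.03, 0.1775, 0.35, 0, 0, 0, 0], [-0.03, 0.1775, 0.35, 0, 0, 0, 0], [-0.03, 0.1775, 0.35, 0, 0, 0, 0], [-0.03, 0.1775, 0.35, 0, 0, 0, 0]]

```text
time_s: 2.55
tcp_pos: [0.4351, 0.2114, 0.073]
orientation: [[-0.985, -0.171, 0.004], [-0.171, 0.985, 0.001], [-0.004, 0.001, -1.0]]
force: [0.6, -0.1, 1.0]
gripper_width: -0.0004
grip_force: 0.0
```

Run:
```python
from h import *
import pickle
s=status.get_state(); print(s["time_s"],s["tcp_pos"],s["force"])
im=cams.read_camera("wrist")[:,:,::-1]; cv2.imwrite("pics/w2.png",im)
```

```text
2.55 [0.4350837  0.21144385 0.0730048 ] [ 0.6215462  -0.14270221  1.01343605]
```

View pics/w2.png

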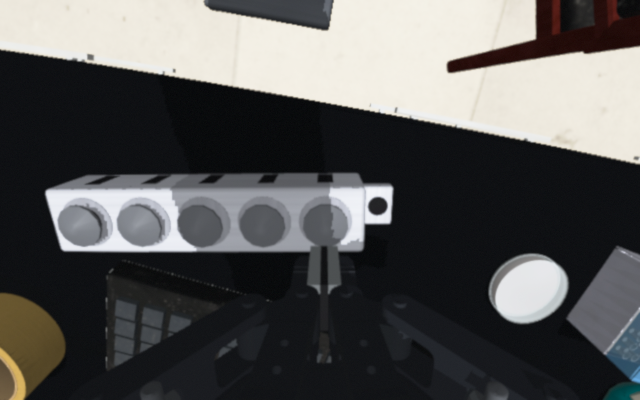

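The view shows stopper 1 at (326,222) straight ahead of the fingertips at (324,248), stopper 5 at (84,225), tab at (378,205).

Run:
```python
from h import *
s=status.get_state(); R=np.array(s["orientation"]); print(s["tcp_pos"])
for u,v in [(326,222),(264,223),(202,223),(142,224),(83,225)]:
    p=onz("wrist",u,v,.0555,s); print(p.round(4),(R.T@(p-s["tcp_pos"])).round(4))
```

```text
[0.43511889 0.21139091 0.07294316]
[0.428  0.2118 0.0555] [0.007  0.0016 0.0174]
[0.4352 0.1741 0.0555] [ 0.0063 -0.0367  0.0174]
[0.4419 0.136  0.0555] [ 0.0063 -0.0755  0.0174]
[0.4492 0.0983 0.0555] [ 0.0055 -0.1139  0.0174]
[0.4567 0.0599 0.0555] [ 0.0046 -0.153   0.0173]
```

>>> move_arm:
  increments:
    - [[0.01, 0, 0.01, 0, 0, 0, 0], [0.01, 0, 0.02, 0, 0, 0, 0], [0.01, 0, 0.03, 0, 0, 0, 0], [0.01, 0, 0.035, 0, 0, 0, 0], [0.01, 0, 0.0375, 0, 0, 0, 0], [0.01, 0, 0.04, 0, 0, 0, 0], [0.01, 0, 0.04, 0, 0, 0, 0], [0.01, 0, 0.04, 0, 0, 0, 0]]

```text
time_s: 3.4
tcp_pos: [0.4295, 0.2103, 0.0547]
orientation: [[-0.985, -0.171, 0.0], [-0.171, 0.985, 0.0], [-0.0, -0.0, -1.0]]
force: [0.2, 0.3, -0.0]
gripper_width: 0.0
grip_force: 0.0
```

>>> move_arm:
  increments:
    - [[0, 0, 0.00125, 0, 0, 0, 0], [0, 0, 0.0025, 0, 0, 0, 0], [0, 0, 0.0025, 0, 0, 0, 0], [0, 0, 0.0025, 0, 0, 0, 0]]

```text
time_s: 3.8
tcp_pos: [0.4294, 0.2103, 0.0536]
orientation: [[-0.985, -0.171, 0.0], [-0.171, 0.985, 0.0], [-0.0, 0.0, -1.0]]
force: [0.3, -0.6, 0.1]
gripper_width: 0.0004
grip_force: 0.0
```

>>> move_arm:
  increments:
    - [[0, 0, 0.00125, 0, 0, 0, 0], [0, 0, 0.0025, 0, 0, 0, 0], [0, 0, 0.0025, 0, 0, 0, 0]]

```text
time_s: 4.1
tcp_pos: [0.4293, 0.2103, 0.0525]
orientation: [[-0.985, -0.171, -0.0], [-0.171, 0.985, -0.0], [0.0, -0.0, -1.0]]
force: [-0.9, -0.9, 0.2]
gripper_width: 0.0
grip_force: 0.0
```

Run:
```python
from h import *
s=status.get_state(); print(s["tcp_pos"],s["force"])
im=cams.read_camera("wrist")[:,:,::-1]; cv2.imwrite("pics/w3.png",cv2.resize(im[150:310,20:440],None,fx=1.9,fy=1.9))
```

```text
[0.42930036 0.21027299 0.0524843 ] [-0.90588106 -0.86399612  0.1819727 ]
```

View pics/w3.png

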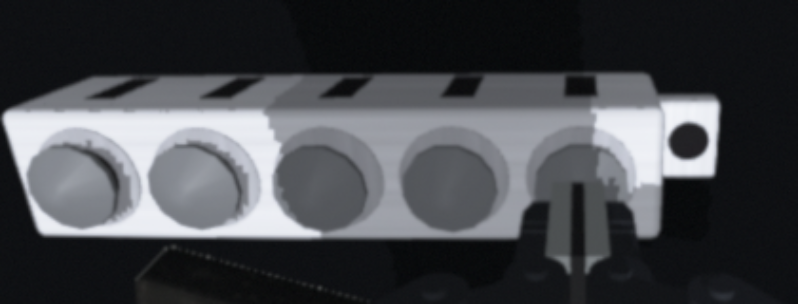

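The close view shows the finger end (edge at crop (577,183)) just overlapping the middle of stopper 1 (centre about (578,180)); the other four still stand raised above their rings.

Run:
```python
from h import *
s=status.get_state(); R=np.array(s["orientation"])
for u,v in [(323.7,246.3),(324,245),(257,248.5),(20+80/1.9,150+185/1.9),(20+578/1.9,150+145/1.9)]:
    for z in(s["tcp_pos"][2],.0565):
        p=onz("wrist",u,v,z,s); print(z,p.round(4),(R.T@(p-s["tcp_pos"])).round(4))
```

```text
0.052529866767841035 [0.4302 0.2106 0.0525] [-0.0009  0.0002 -0.    ]
0.0565 [0.4283 0.2103 0.0565] [ 0.0011  0.0002 -0.004 ]
0.052529866767841035 [0.4294 0.2107 0.0525] [-0.0001  0.0004 -0.    ]
0.0565 [0.4275 0.2103 0.0565] [ 0.0019  0.0003 -0.004 ]
0.052529866767841035 [0.4382 0.1731 0.0525] [-0.0024 -0.0382  0.    ]
0.0565 [0.4361 0.1736 0.0565] [-0.0004 -0.0373 -0.004 ]
0.052529866767841035 [0.4584 0.058  0.0525] [-0.0026 -0.1551  0.    ]
0.0565 [0.4558 0.0613 0.0565] [-0.0006 -0.1513 -0.004 ]
0.052529866767841035 [0.418  0.2088 0.0525] [0.0115 0.0005 0.    ]
0.0565 [0.4163 0.2085 0.0565] [ 0.0131  0.0005 -0.004 ]
```

>>> move_arm:
  increments:
    - [[0, 0, 0.00125, 0, 0, 0, 0], [0, 0, 0.0025, 0, 0, 0, 0], [0, 0, 0.0025, 0, 0, 0, 0]]

```text
time_s: 4.45
tcp_pos: [0.4293, 0.2103, 0.0515]
orientation: [[-0.985, -0.171, -0.0], [-0.171, 0.985, -0.0], [0.0, -0.0, -1.0]]
force: [-0.0, -0.4, 0.6]
gripper_width: 0.0004
grip_force: 0.0
```

Run:
```python
from h import *
im=cams.read_camera("scene")[:,:,::-1]
cv2.imwrite("pics/sc2.png",cv2.resize(im[120:250,200:340],None,fx=4.5,fy=4.5,interpolation=cv2.INTER_CUBIC))
```

```text
(no output)
```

View pics/sc2.png

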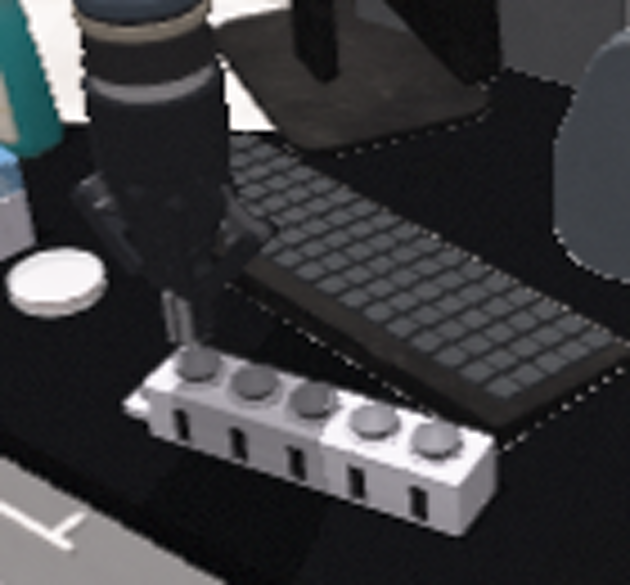

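The tip at crop (185,343) appears behind or above stopper 1 at (200,362), so I'm cross-checking with the scene camera's projection.

Run:
```python
from h import *
def proj(p):
    c=cams.calibration("scene"); f=K(c); R=cv2.Rodrigues(c["rvec"])[0]; q=R@np.array(p)+c["tvec"].ravel()
    x,y=q[:2]/q[2]; k=1+c["k1"]*(x*x+y*y); return (f*x*k+c["cx"]-200)*4.5,(f*y*k+c["cy"]-120)*4.5
s=status.get_state(); print("tcp",proj(s["tcp_pos"]))
R=np.array(s["orientation"])
for dx in(-.02,-.011,.011): print(dx,proj(s["tcp_pos"]+R@[dx,0,0]))
for dx in(-.011,0): print("up15",dx,proj(s["tcp_pos"]+R@[dx,0,-.015]))
for u,v in[(200,362),(436,439)]: print("stopper",onz("scene",u/4.5+200,v/4.5+120,.056))
for u,v in[(185,343)]:
  for z in(.0515,.045,.06): print("tip",z,onz("scene",u/4.5+200,v/4.5+120,z))
```

```text
tcp (np.float64(195.8721340095006), np.float64(365.96439294925153))
-0.02 (np.float64(214.9011107210917), np.float64(347.5404394724444))
-0.011 (np.float64(206.40155646134653), np.float64(355.769111645011))
0.011 (np.float64(185.18438477013376), np.float64(376.31460047776983))
up15 -0.011 (np.float64(203.46634921234758), np.float64(335.6556381223804))
up15 0 (np.float64(192.81871174738325), np.float64(345.78927731009713))
stopper [0.42968532 0.20650021 0.056     ]
stopper [0.45538556 0.04981868 0.056     ]
tip 0.0515 [0.4418896  0.23161883 0.0515    ]
tip 0.045 [0.44761755 0.23838465 0.045     ]
tip 0.06 [0.43439921 0.22277122 0.06      ]
```

>>> move_arm:
  increments:
    - [[0, 0, 0.0025, 0, 0, 0, 0], [0, 0, 0.005, 0, 0, 0, 0], [0, 0, 0.005, 0, 0, 0, 0]]

```text
time_s: 4.8
tcp_pos: [0.4292, 0.2103, 0.0494]
orientation: [[-0.985, -0.171, -0.0], [-0.171, 0.985, -0.0], [0.0, -0.0, -1.0]]
force: [0.5, 1.1, 0.4]
gripper_width: -0.0
grip_force: 0.0
```

Run:
```python
from h import *
s=status.get_state(); print(s["tcp_pos"],s["force"])
a=cams.read_camera("wrist")[:,:,::-1]; b=cams.read_camera("scene")[:,:,::-1]
A=cv2.resize(a[170:290,250:400],None,fx=4,fy=4,interpolation=cv2.INTER_CUBIC)[:480,:400+0]
B=cv2.resize(b[175:235,215:265],None,fx=8,fy=8,interpolation=cv2.INTER_CUBIC)
A=cv2.convertScaleAbs(A,alpha=1.6,beta=20);B=cv2.convertScaleAbs(B,alpha=1.6,beta=20)
cv2.imwrite("pics/ab.png",np.hstack([A,B]))
```

```text
[0.42921414 0.21027838 0.04935684] [0.47549788 1.14344391 0.42104225]
```

View pics/ab.png

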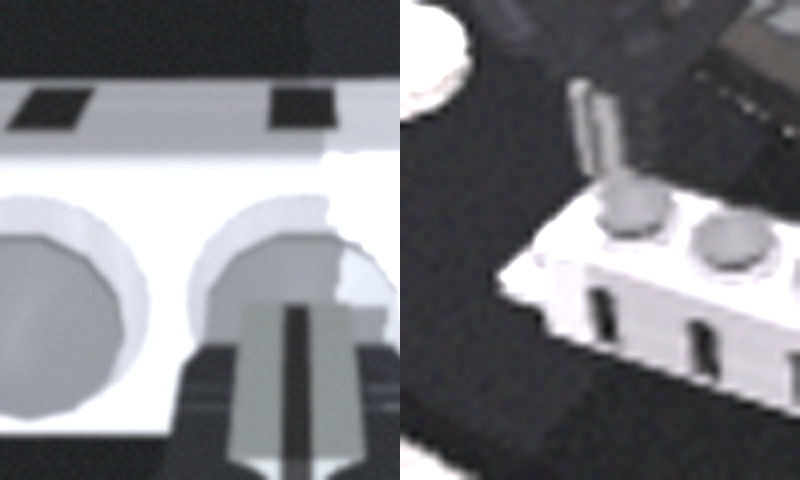

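Run:
```python
from h import *
s=status.get_state(); R=np.array(s["orientation"])
def tri(a,b):
    o1,d1=ray("wrist",*a,s); o2,d2=ray("scene",*b)
    t=np.linalg.lstsq(np.c_[d1,-d2],o2-o1,rcond=None)[0]
    p,q=o1+t[0]*d1,o2+t[1]*d2; m=(p+q)/2
    print(m.round(4),"gap",np.linalg.norm(p-q).round(4),"tool",(R.T@(m-s["tcp_pos"])).round(4))
f=lambda x,y:(215+(x-400)/8,175+y/8)
g=lambda x,y:(250+x/4,170+y/4)
tri(g(300,305),f(608,178)); tri(g(350,305),f(590,175)); tri(g(245,305),f(630,182))
tri(g(305,315),f(635,195)); tri(g(32,325),f(735,232))
```

```text
[0.421  0.2092 0.0701] gap 0.0019 tool [ 0.0084  0.0004 -0.0206]
[0.4195 0.2156 0.0698] gap 0.0009 tool [ 0.0087  0.0069 -0.0203]
[0.4232 0.2022 0.0696] gap 0.0033 tool [ 0.0075 -0.0069 -0.0201]
[0.4313 0.2111 0.0547] gap 0.0046 tool [-0.0021  0.0005 -0.0052]
[0.4404 0.1736 0.051 ] gap 0.0025 tool [-0.0047 -0.038  -0.0015]
```

>>> move_arm:
  increments:
    - [[0, 0, 0.0025, 0, 0, 0, 0], [0, 0, 0.005, 0, 0, 0, 0], [0, 0, 0.0075, 0, 0, 0, 0], [0, 0, 0.01, 0, 0, 0, 0], [0, 0, 0.01, 0, 0, 0, 0]]

```text
time_s: 5.4
tcp_pos: [0.4292, 0.2103, 0.0454]
orientation: [[-0.985, -0.171, -0.0], [-0.171, 0.985, -0.0], [0.0, -0.0, -1.0]]
force: [-0.1, -0.4, 1.0]
gripper_width: 0.0001
grip_force: 0.0
```

>>> move_arm:
  increments:
    - [[0, 0, 0.0025, 0, 0, 0, 0], [0, 0, 0.005, 0, 0, 0, 0], [0, 0, 0.0075, 0, 0, 0, 0], [0, 0, 0.0075, 0, 0, 0, 0]]

```text
time_s: 5.8
tcp_pos: [0.4292, 0.2103, 0.0424]
orientation: [[-0.985, -0.171, -0.0], [-0.171, 0.985, -0.0], [0.0, -0.0, -1.0]]
force: [-0.7, 1.4, 0.1]
gripper_width: -0.0001
grip_force: 0.0
```

>>> move_arm:
  increments:
    - [[0, 0, 0.0025, 0, 0, 0, 0], [0, 0, 0.005, 0, 0, 0, 0], [0, 0, 0.0075, 0, 0, 0, 0], [0, 0, 0.0075, 0, 0, 0, 0]]

```text
time_s: 6.2
tcp_pos: [0.4292, 0.2103, 0.0394]
orientation: [[-0.985, -0.171, -0.0], [-0.171, 0.985, -0.0], [0.0, -0.0, -1.0]]
force: [0.5, -0.3, -0.3]
gripper_width: 0.0002
grip_force: 0.0
```

>>> move_arm:
  increments:
    - [[0, 0, 0.0025, 0, 0, 0, 0], [0, 0, 0.005, 0, 0, 0, 0], [0, 0, 0.005, 0, 0, 0, 0]]

```text
time_s: 6.5
tcp_pos: [0.4295, 0.2103, 0.0377]
orientation: [[-0.985, -0.171, 0.0], [-0.171, 0.985, 0.0], [-0.0, 0.0, -1.0]]
force: [0.4, -0.3, -0.3]
gripper_width: -0.0002
grip_force: 0.3
```

Run:
```python
from h import *
s=status.get_state(); print(s["tcp_pos"],s["force"])
a=cams.read_camera("wrist")[:,:,::-1]; b=cams.read_camera("scene")[:,:,::-1]
A=cv2.resize(a[170:290,250:400],None,fx=4,fy=4,interpolation=cv2.INTER_CUBIC)[:480,:400+0]
B=cv2.resize(b[175:235,215:265],None,fx=8,fy=8,interpolation=cv2.INTER_CUBIC)
A=cv2.convertScaleAbs(A,alpha=1.6,beta=20);B=cv2.convertScaleAbs(B,alpha=1.6,beta=20)
cv2.imwrite("pics/ab2.png",np.hstack([A,B]))
```

```text
[0.42947032 0.21034142 0.03768051] [ 0.40886324 -0.27620574 -0.26277698]
```

View pics/ab2.png

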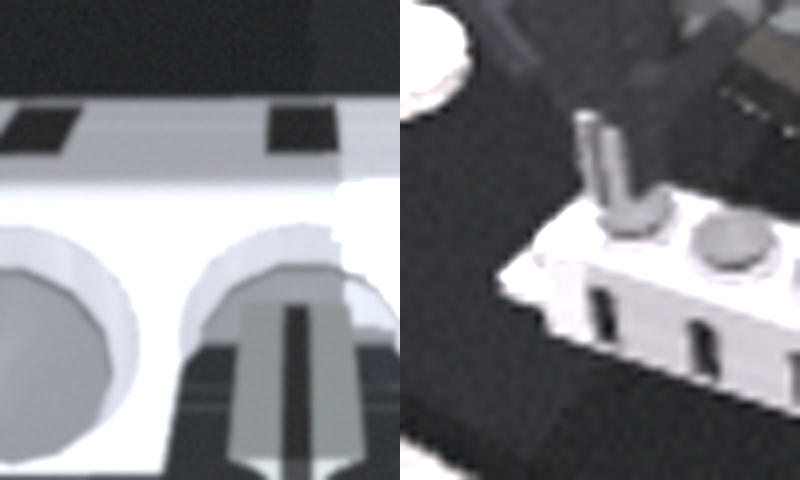

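The finger end now overlaps the head of stopper 1 in both views, and the arm lags its command by about 0.7 mm, so contact has just begun. The real fingertips sit about 21 mm behind the reported TCP.

>>> move_arm:
  increments:
    - [[0, 0, 0.0025, 0, 0, 0, 0], [0, 0, 0.005, 0, 0, 0, 0], [0, 0, 0.0075, 0, 0, 0, 0], [0, 0, 0.0075, 0, 0, 0, 0]]

```text
time_s: 7.0
tcp_pos: [0.4295, 0.2104, 0.0345]
orientation: [[-0.985, -0.171, 0.0], [-0.171, 0.985, 0.0], [-0.0, 0.0, -1.0]]
force: [0.1, -0.7, 0.3]
gripper_width: 0.0001
grip_force: 0.5
```

>>> move_arm:
  increments:
    - [[0, 0, 0.00125, 0, 0, 0, 0], [0, 0, 0.0025, 0, 0, 0, 0], [0, 0, 0.0025, 0, 0, 0, 0]]

```text
time_s: 7.3
tcp_pos: [0.4295, 0.2104, 0.0336]
orientation: [[-0.985, -0.171, 0.0], [-0.171, 0.985, 0.0], [-0.0, 0.0, -1.0]]
force: [0.3, -0.3, 1.1]
gripper_width: 0.0001
grip_force: 0.6
```

>>> move_arm:
  increments:
    - [[0, 0, 0.00125, 0, 0, 0, 0], [0, 0, 0.0025, 0, 0, 0, 0], [0, 0, 0.0025, 0, 0, 0, 0]]

```text
time_s: 7.6
tcp_pos: [0.4295, 0.2104, 0.0327]
orientation: [[-0.985, -0.171, 0.0], [-0.171, 0.985, 0.0], [-0.0, 0.0, -1.0]]
force: [0.1, -0.7, 2.3]
gripper_width: 0.0
grip_force: 1.0
```

>>> move_arm:
  increments:
    - [[0, 0, 0.00125, 0, 0, 0, 0], [0, 0, 0.0025, 0, 0, 0, 0], [0, 0, 0.0025, 0, 0, 0, 0]]

```text
time_s: 7.9
tcp_pos: [0.4296, 0.2104, 0.0326]
orientation: [[-0.985, -0.171, 0.001], [-0.171, 0.985, 0.0], [-0.001, 0.0, -1.0]]
force: [-2.0, -0.3, 6.4]
gripper_width: 0.0001
grip_force: 3.3
```

Stopper 1 is home (z stopped at 0.0326 with 6 N). Now I ease off and slide along to stopper 2.

>>> move_arm:
  increments:
    - [[0, 0, -0.002, 0, 0, 0, 0], [0, -0.01, -0.002, 0, 0, 0, 0], [0, -0.02, -0.002, 0, 0, 0, 0], [0, -0.03, -0.002, 0, 0, 0, 0], [0, -0.04, -0.002, 0, 0, 0, 0], [0, -0.05, -0.002, 0, 0, 0, 0], [0, -0.06, -0.002, 0, 0, 0, 0], [0, -0.06, -0.002, 0, 0, 0, 0]]

```text
time_s: 8.7
tcp_pos: [0.4326, 0.1876, 0.0317]
orientation: [[-0.985, -0.171, -0.002], [-0.171, 0.985, 0.003], [0.001, 0.004, -1.0]]
force: [-0.5, 5.6, -0.5]
gripper_width: -0.0001
grip_force: 2.5
```

>>> move_arm:
  increments:
    - [[0, 0.008, 0, 0, 0, 0, 0], [0, 0.008, -0.004, 0, 0, 0, 0], [0, 0.008, -0.004, 0, 0, 0, 0], [0, 0, -0.004, 0, 0, 0, 0], [0, -0.008, -0.004, 0, 0, 0, 0], [0, -0.008, -0.004, 0, 0, 0, 0]]

```text
time_s: 9.3
tcp_pos: [0.4342, 0.184, 0.0344]
orientation: [[-0.985, -0.171, 0.0], [-0.171, 0.985, 0.002], [-0.001, 0.002, -1.0]]
force: [-1.4, 2.9, 1.4]
gripper_width: -0.0001
grip_force: 1.3
```

>>> move_arm:
  increments:
    - [[0, -0.008, 0, 0, 0, 0, 0], [0, -0.016, 0, 0, 0, 0, 0], [0, -0.024, 0, 0, 0, 0, 0], [0, -0.032, 0, 0, 0, 0, 0], [0, -0.032, 0.003, 0, 0, 0, 0], [0, -0.032, 0.006, 0, 0, 0, 0], [0, -0.032, 0.006, 0, 0, 0, 0], [0, -0.032, 0.006, 0, 0, 0, 0]]

```text
time_s: 10.1
tcp_pos: [0.4367, 0.1696, 0.0326]
orientation: [[-0.985, -0.17, 0.001], [-0.17, 0.985, -0.003], [-0.001, -0.003, -1.0]]
force: [-2.0, -2.4, 7.2]
gripper_width: 0.0
grip_force: 3.4
```

Run:
```python
from h import *
s=status.get_state(); print(s["time_s"],s["tcp_pos"],s["force"])
a=cams.read_camera("wrist")[:,:,::-1]
cv2.imwrite("pics/w4.png",cv2.resize(a[140:290,100:460],None,fx=2.2,fy=2.2,interpolation=cv2.INTER_CUBIC))
```

```text
10.1 [0.43669491 0.16962848 0.03261139] [-1.95159945 -2.44325753  7.24334868]
```

View pics/w4.png

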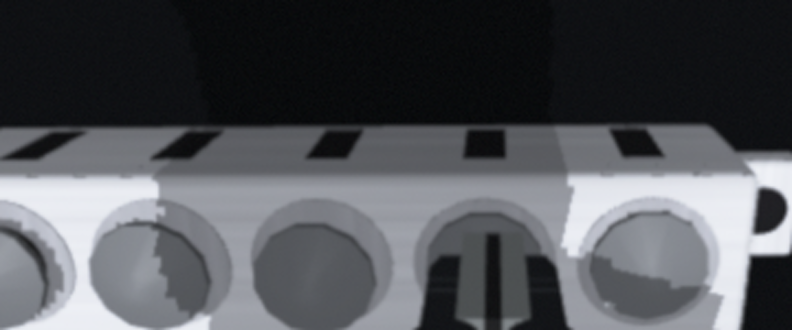

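Stopper 1 is clearly down inside its ring at (650,265) and the finger is centred on stopper 2, which read home at 7 N; 3 to 5 are still raised. On to stopper 3.

>>> move_arm:
  increments:
    - [[0, 0, -0.006, 0, 0, 0, 0], [0, -0.01, -0.006, 0, 0, 0, 0], [0, -0.02, -0.006, 0, 0, 0, 0], [0, -0.03, -0.006, 0, 0, 0, 0], [0, -0.04, -0.006, 0, 0, 0, 0], [0, -0.05, -0.006, 0, 0, 0, 0], [0, -0.06, -0.006, 0, 0, 0, 0], [0, -0.07, -0.006, 0, 0, 0, 0], [0, -0.08, -0.006, 0, 0, 0, 0], [0, -0.09, -0.006, 0, 0, 0, 0], [0, -0.1, -0.006, 0, 0, 0, 0], [0, -0.1, -0.003, 0, 0, 0, 0], [0, -0.1, 0, 0, 0, 0, 0], [0, -0.1, 0, 0, 0, 0, 0], [0, -0.1, 0, 0, 0, 0, 0]]

```text
time_s: 11.65
tcp_pos: [0.4437, 0.1303, 0.0326]
orientation: [[-0.985, -0.171, 0.001], [-0.171, 0.985, -0.003], [-0.001, -0.003, -1.0]]
force: [-1.0, -2.0, 5.4]
gripper_width: 0.0002
grip_force: 3.1
```

Stopper 3 bottomed the same way. Next, stopper 4.

>>> move_arm:
  increments:
    - [[0, 0, -0.006, 0, 0, 0, 0], [0, -0.01, -0.006, 0, 0, 0, 0], [0, -0.02, -0.006, 0, 0, 0, 0], [0, -0.03, -0.006, 0, 0, 0, 0], [0, -0.04, -0.006, 0, 0, 0, 0], [0, -0.05, -0.006, 0, 0, 0, 0], [0, -0.06, -0.006, 0, 0, 0, 0], [0, -0.07, -0.006, 0, 0, 0, 0], [0, -0.08, -0.006, 0, 0, 0, 0], [0, -0.09, -0.006, 0, 0, 0, 0], [0, -0.1, -0.006, 0, 0, 0, 0], [0, -0.1, -0.003, 0, 0, 0, 0], [0, -0.1, 0, 0, 0, 0, 0], [0, -0.1, 0, 0, 0, 0, 0], [0, -0.1, 0, 0, 0, 0, 0]]

```text
time_s: 13.15
tcp_pos: [0.4506, 0.0909, 0.0326]
orientation: [[-0.985, -0.171, 0.001], [-0.171, 0.985, -0.003], [-0.001, -0.003, -1.0]]
force: [-1.3, -1.9, 5.7]
gripper_width: -0.0001
grip_force: 2.9
```

>>> move_arm:
  increments:
    - [[0, 0, -0.006, 0, 0, 0, 0], [0, -0.01, -0.006, 0, 0, 0, 0], [0, -0.02, -0.006, 0, 0, 0, 0], [0, -0.03, -0.006, 0, 0, 0, 0], [0, -0.04, -0.006, 0, 0, 0, 0], [0, -0.05, -0.006, 0, 0, 0, 0], [0, -0.06, -0.006, 0, 0, 0, 0], [0, -0.07, -0.006, 0, 0, 0, 0], [0, -0.08, -0.006, 0, 0, 0, 0], [0, -0.09, -0.006, 0, 0, 0, 0], [0, -0.1, -0.006, 0, 0, 0, 0], [0, -0.1, -0.003, 0, 0, 0, 0], [0, -0.1, 0, 0, 0, 0, 0], [0, -0.1, 0, 0, 0, 0, 0], [0, -0.1, 0, 0, 0, 0, 0]]

```text
time_s: 14.65
tcp_pos: [0.4575, 0.0514, 0.0326]
orientation: [[-0.985, -0.171, 0.001], [-0.171, 0.985, -0.003], [-0.001, -0.003, -1.0]]
force: [-0.9, -1.0, 5.4]
gripper_width: -0.0001
grip_force: 2.8
```

Stopper 5 bottomed too. I'll lift off, back up to the block's middle, and check.

>>> move_arm:
  increments:
    - [[0, 0, -0.02, 0, 0, 0, 0], [0, 0, -0.06, 0, 0, 0, 0], [0, 0.04, -0.14, 0, 0, 0, 0], [0, 0.12, -0.2, 0, 0, 0, 0], [0, 0.2, -0.25, 0, 0, 0, 0], [0, 0.2, -0.25, 0, 0, 0, 0], [0, 0.2, -0.25, 0, 0, 0, 0], [0, 0.2, -0.25, 0, 0, 0, 0]]

```text
time_s: 15.45
tcp_pos: [0.4425, 0.1307, 0.1304]
orientation: [[-0.985, -0.171, -0.002], [-0.171, 0.985, -0.001], [0.002, -0.001, -1.0]]
force: [-0.4, -0.9, 0.1]
gripper_width: 0.0002
grip_force: 0.0
```

Run:
```python
from h import *
s=status.get_state(); print(s["time_s"],s["tcp_pos"],s["force"],s["joint_vel"])
a=cams.read_camera("wrist")[:,:,::-1]
cv2.imwrite("pics/w5.png",cv2.resize(a[140:240,160:480],None,fx=2.5,fy=2.5,interpolation=cv2.INTER_CUBIC))
t=cams.read_camera("top")[:,:,::-1]; o=cv2.imread("pics/top0.png")
for n,im in(("before",o),("after",t)):
    g=cv2.cvtColor(np.ascontiguousarray(im),cv2.COLOR_BGR2GRAY); m=(g>120).astype(np.uint8); m[:195]=0;m[236:]=0;m[:,:232]=0;m[:,325:]=0
    b=max(cv2.findContours(m,0,1)[0],key=cv2.contourArea); print(n,cv2.minAreaRect(b))
```

```text
15.45 [0.44245278 0.13073701 0.13041715] [-0.3536315  -0.88162485  0.11260119] [-0.77817351  0.28532002 -0.52847542 -0.06987609  0.15833575  0.18502131]
before ((276.5953674316406, 216.8699493408203), (14.369403839111328, 71.16276550292969), 81.25383758544922)
after ((299.17071533203125, 213.0365753173828), (14.245668411254883, 27.939178466796875), 83.6598129272461)
```

View pics/w5.png

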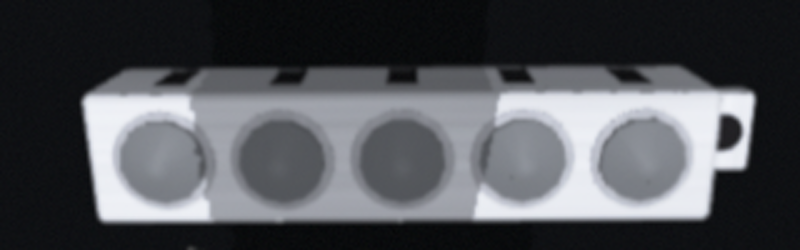

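All five stoppers, at crop x 163, 282, 402, 522 and 642 and y about 160, sit evenly inside their rings. The block stands flat and the fingers are clear of it.

```bash
python3 -c "
from cell import robot; print(robot.sign_off())"
```

```text
the job is handed in; nothing more can be done
None
```

I pressed all five stoppers home in order from the tab end, never reading more than about 7 N, then lifted the fingers clear and handed the job in at about 15.6 s; the last picture shows all five home and the block flat, but no verdict came back, the arm hid the block so I could not measure its shift, and I did not re-check the short block or bystanders.

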